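Clamp the label printer's lever, then hold its sprung roll cover at the index

ROBOT

A 6-joint arm with a two-finger parallel gripper is mounted at the origin on the work surface. World frame = base frame: x ahead of the robot, y to its left, z up, the work surface at z = 0. Lengths are in mm, angles in rad, forces in N, time in s.
With the tool pointing down it reaches from about 275 to 825 mm from the base axis. Payload 5.2 kg.
Tool frame: the origin (TCP) lies midway between the tips of the shut fingers; the grasp point (between the pads) lies 19 mm behind it (env.grip_depth is the distance from the TCP to the grasp point, in mm); z points along the fingers, y is the line along which they close (so a half turn about z gives the same grasp; the last joint's range is limited). The gripper opens to 93 mm and grips with 3 to 60 N. Pads are 15 mm wide; open, the fingers measure 128 mm over their backs; the gripper's body (75 mm by 188 mm) begins 65 mm behind the grasp point.
Start: joints at [-1.369, 0.259, 1.535, -0, 1.348, -0.203], TCP at [216.63, -505.546, 218.653] pointing down, gripper open.
Joint ranges: [-3.14, 3.14], [-0.91, 2.08], [0.19, 2.58], [-1.22, 4.36], [0.22, 2.71], [-3.12, 3.12]. Speed limits (rad/s): [2.57, 2.57, 3.14, 3.14, 3.14, 3.14].

INTERFACE

Orientations are given as a unit quaternion [w, x, y, z].
In Python, from rig import env gives the robot as it stands. The module is installed in compiled form; this text tells all that it offers.
- The arm moves only by the tool servo_tool, never from a script. Its argument "motion" is a list of rows, each a list of 7 numbers: the finger opening in m, from 0 to 0.093, then the shift along the tool's x, y, z in m, then the turn, a rotation vector about the tool's x, y, z in degrees. In form: [[jaw, x, y, z, ax, ay, az], ...]. A call has exactly 10 rows; each row is the pose to reach, as a shift and turn from the pose commanded when the call began, along the tool's axes at that moment; what a row does not reach only later rows make up. A row lasts 1/10 s, in which the tool goes at most 50 mm and 8.59 degrees, less where a joint would pass 70% of its speed; a pose out of reach is approached as far as the arm can. A call with a gripper value outside its range is refused whole. The fingers move at their own pace and stop on an object; "squeeze" is the grip in N (left out, the last holds). Time passes only in rows, so rows that repeat a pose let the fingers close, or fill a call up. It gives the time, the measured TCP pose, the force, the opening and the grip force at its end, in the units of the state.
- env.read_state(): the state, without advancing time (a new reading comes with each control period).
- env.capture(name): name is "scene" or "top" or "wrist"; returns the picture (400x640x3 uint8, red, green, blue); there is no depth.
- env.camera_model(name): a dict with "vertical_fov" (degrees; the focal length in pixels is half the picture's height over the tangent of half this angle, whatever the lens; pixels are square), "cx", "cy" (the principal point, pixels), "eye" and "attitude" of the camera in the world; the wrist camera has in their place "hand_eye" (4x4, takes a point from camera to tool coordinates, whose origin is the TCP and whose axes are the flange's). Camera axes: x right, y up, looking along -z (the intrinsics and any distortion apply to the point x, -y, -z); pixel columns grow to the right and rows downward; lengths in mm; the calibration is good to about 2 mm. A picture is of the moment at which its call begins: read the wrist's pose just before it. camera_model takes no time and is no camera call.
- env.close_job(): hands the job in; it is judged then, once.
The state is a dict: "t": time; "joint_pos": joint angles; "qvel": joint speeds; "effort": joint torques, N m; "tool_pos": TCP position; "eef_rot": TCP orientation; "ft_force": force on the tool from outside, world axes, zero at the start; "moment": the same for the moment, N m; "gripper_width": opening from 0.0 (shut) to 1.0 (fully open); "grasp_force": force on a finger pad.
Only numpy, scipy, OpenCV 4.12 (cv2) and the standard library are available. Lean on these libraries where they do the work, as an engineer would, in place of code of your own. Each camera call takes 0.05 s, during which the arm holds its last target. There are 200 camera calls.

TASK

Get the label printer on the packing bench ready for a roll check: swing its clamp lever down until it rests fully in its catch, then lift the sprung roll cover, which has a bar handle on top, until the cover's edge lines up with the preset index arm at its side. Finish there, still holding the cover open at that angle: the cover springs shut if let go. Do not shift the index arm, and leave the other things on the bench where they are.

Things in the scene. Friction and masses are not known exactly. Their poses are not given: they have to be found in the camera images.
- printer: grey label printer, fixed to the bench, 300 deep (x) x 240 wide (y). Origin: centre of its underside; x points from its front (label slot, clamp lever, facing the robot) to its rear, y to its left, z up. Front deck: x -150 to -60, 85 high; roll bay behind it, x -60 to 150, walls 130 high, closed by the cover. The lever's catch is a pair of steel cheeks on the deck at x -105, y -25, tops 112 high, which the closed lever lies between
- lever (a joint): angle of the clamp lever about its pivot (axis along the printer's x). 0 = closed, lying level in its catch (a hard stop); grows as it swings up; about 1.57 = upright; stop at 1.9. It stays where it is left (stiff pivot, about 1.5 to 2 N at the cross bar to move it; no snap)
- lever_pivot (a point): the clamp lever's pivot, at x -105, y 85, z 100 in the printer's frame. The lever is a dark steel bar 18 wide, 10 thick, reaching 140 from the pivot; closed it points to the printer's -y (right), open it stands up, and closing moves its end down and to -y
- lever_bar (a point): centre of the black cross bar at the lever's free end, 140 from the pivot, diameter 14, 58 long, along the printer's x. Push it with shut fingers from its outer (+y) side, then from on top
- cover: the roll cover. Origin: middle of its hinge axis at the rear of the printer; its x points from its front edge to its hinge, so x is level when the cover is shut (angle 0) and dips below level by the opening angle as the front edge rises; y is the printer's y (the hinge axis); stop at 1.4. A spring and the weight pull it shut with about 4 N at the handle when shut, 6 N at 0.85, along the path of the handle
- cover_hinge (a point): middle of the cover's hinge axis, at x 135, y 0, z 135 in the printer's frame; the index arm pivots on the same axis. The cover is a grey plate reaching 195 forward of the hinge, 236 wide, 12 thick
- cover_handle (a point): steel handle on the front of the cover: a round bar of diameter 12, 110 long along the printer's y, on two posts at its ends (free length between the posts 98). The point is the centre of the bar; cover shut, it is 175 forward of the hinge axis and 47 above it, 182 over the bench, 40 clear above the cover's face. It turns with the cover (175, 47 stay fixed in the cover's frame); it is round, so it can turn between the fingers
- cover_edge (a point): tip of the steel strip along the right (-y) side edge of the cover, 190 from the hinge axis; its x axis lies along the strip
- index (a joint): angle of the index arm, a steel bar 12 x 5 reaching 197 forward from the hinge axis just outside the cover's right (-y) side, at y -135 in the printer's frame. Preset, differently each time (0.45 to 0.85), stiff. Same zero and sense as the cover's angle: cover and arm line up when the two angles are equal
- index_tip (a point): end of the index arm, 190 from the hinge axis, marked by a short cross pin; its x axis lies along the arm
- tape_a: tape dispenser with a pistol grip, 205 x 58 x 90; loose, to be left alone. Origin under its middle
- tape_b: second tape dispenser of the same shape, 205 x 58 x 90; loose, to be left alone. Origin under its middle
- spare_roll: spare label roll standing on its end beside the printer, diameter 90, 60 high; loose, to be left alone. Origin under its middle
- driver: screwdriver lying flat, 190 long; loose, to be left alone. Origin under its middle
- cutter: box cutter lying in front of the printer, 155 x 26 x 14; loose, to be left alone. Origin under its middle
- small_carton: small closed carton, 110 x 90 x 70; loose, to be left alone. Origin under its middle

How it is judged (in metres and radians):
On the way, in this order (a step that is already met when the one before it is completed fails the run):
1. the clamp lever lies in its catch (value of joint lever below 0.07 rad), for 0.2 s.
2. the cover, held by the fingers, is lifted to the index arm's angle (angle between the x axis of cover_edge and the x axis of index_tip, either way round below 0.09 rad and contact force between the fingers and cover above 1.5 N and value of joint lever below 0.07 rad), for 0.3 s.
At the end, for the whole second after the job is handed in: The cover stands still within 0.09 rad (5 degrees) of the index arm's angle, the fingers still hold it (contact force over 1.5 N), and the clamp lever is down in its catch (joint under 0.07 rad) (all of step 2 and angular speed of cover below 0.1 rad/s); the arm keeps its last pose, push and grip.
It fails at once if the index arm is shifted (more than 12 mm at its end) (distance of index_tip from where it was at the start of the episode above 0.012 m).
It fails at once if another thing on the bench is moved (more than 30 mm) (distance of any of tape_a, tape_b, spare_roll, driver, cutter, small_carton from where it was at the start of the episode above 0.03 m).
It also fails if it takes over 53 s, if anything falls off the work surface, if the arm or the gripper's body presses on something with over 40 N, if the wrist force passes 120 N, or if a joint passes its speed limit or range.

## Working session

There is one attempt and no reset: what is moved stays moved. The work goes in short steps, Python scripts to look and compute and a tool call to move; the robot and the scene stay as the last step left them, time stands still between calls to the robot, and variables do not carry over. Pictures are saved under pics/ and viewed, at most 10 in all, crops included, and the job is handed in when it is done.

Besides the shell and the picture viewer there is one more tool, called after "Emit:" as name(argument=value, ...), one argument or row to a line, values as JSON. servo_tool: Moves the arm, as the interface text tells. Its arguments: {"type":"object","properties":{"motion":{"type":"array","items":{"type":"array","items":{"type":"number"}}},"squeeze":{"type":"number"}},"required":["motion"]}

```bash
mkdir -p pics; python3 - <<'E'
from rig import env
import cv2
for n in("scene","top"):
    im=env.capture(n); cv2.imwrite(f"pics/{n}0.png",im[:,:,::-1]); print(n,env.camera_model(n))
print(env.camera_model("wrist")); print(env.read_state(), env.grip_depth)
E
```

```text
scene {'vertical_fov': 50.786089859204395, 'cx': 316.5720929991406, 'cy': 208.28926544594802, 'eye': array([1270.58138601,   12.59407046, 1350.59095061]), 'attitude': array([0.66938594, 0.19205422, 0.18899086, 0.69232947])}
top {'vertical_fov': 56.65294524314394, 'cx': 315.23753703280795, 'cy': 201.45635091661484, 'eye': array([ 471.16989266,   -3.38361779, 1206.55152627]), 'attitude': array([-0.69932241, -0.02405981,  0.0192276 ,  0.71414256])}
{'vertical_fov': 62.024493876866984, 'cx': 317.9077499881752, 'cy': 199.33290019781813, 'hand_eye': array([[-2.62810088e-05,  9.71257337e-01,  2.38031900e-01,
         6.59447756e+01],
       [ 9.99998741e-01,  4.03217109e-04, -1.53486402e-03,
         1.96077218e-01],
       [-1.58672648e-03,  2.38031560e-01, -9.71256124e-01,
        -1.65542744e+02],
       [ 0.00000000e+00,  0.00000000e+00,  0.00000000e+00,
         1.00000000e+00]])}
{'t': 0.1, 'joint_pos': array([-1.36882830e+00,  2.59265093e-01,  1.53594139e+00,  1.07821955e-05,
        1.34800574e+00, -2.02752332e-01]), 'qvel': array([ 5.33183674e-04, -2.25402043e-03, -1.46602659e-03,  8.15723591e-05,
       -9.57213185e-04,  2.27906307e-03]), 'effort': array([ 1.28828782e-03, -4.38216662e+01, -2.84641635e+01,  7.19112391e-02,
        3.63456574e-02, -5.96352288e-05]), 'tool_pos': array([ 216.52025362, -505.06719952,  217.91649202]), 'eef_rot': array([-8.09783440e-04,  9.79594873e-01,  2.00980670e-01,  5.57444840e-06]), 'ft_force': array([ 0.72473336, -0.32829332, -0.12771942]), 'moment': array([ 0.0263295 , -0.00057398, -0.04791736]), 'grasp_force': 0.0, 'gripper_width': 1.0019770286911471} 18.8
```

View pics/scene0.png

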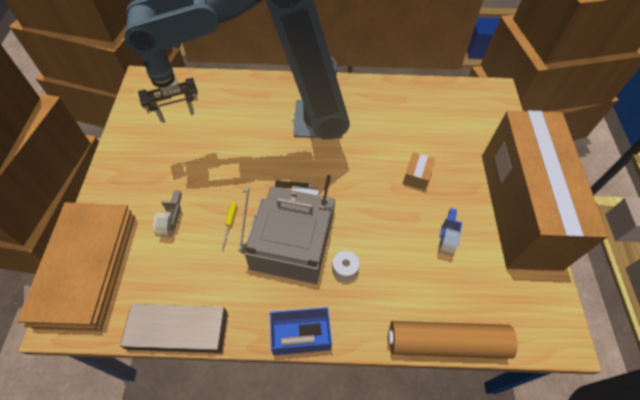

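View pics/top0.png

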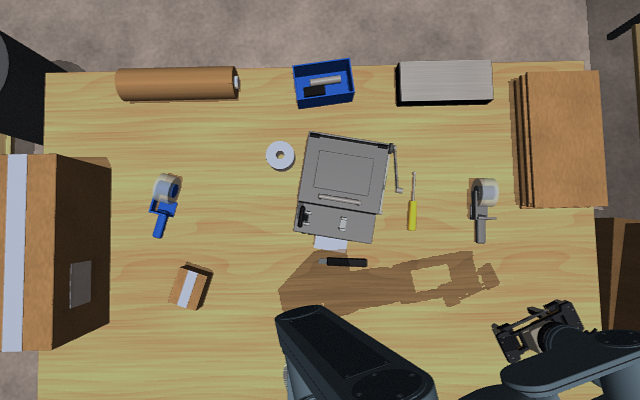

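The printer is in the top view at about (340,190), with its front edge facing the robot. The lever is upright near (303,215), the index arm near (396,168) and the handle near (340,199). I'll enlarge both views for pixel picks.

```bash
python3 - <<'E'
import cv2,numpy as np
a=cv2.imread("pics/top0.png")[120:260,280:420]; b=cv2.imread("pics/scene0.png")[170:290,225:345]
c=np.hstack([cv2.resize(a,(400,400),interpolation=2),cv2.resize(b,(400,400),interpolation=2)])
cv2.imwrite("pics/crop0.png",c)
E
```

```text
(no output)
```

View pics/crop0.png

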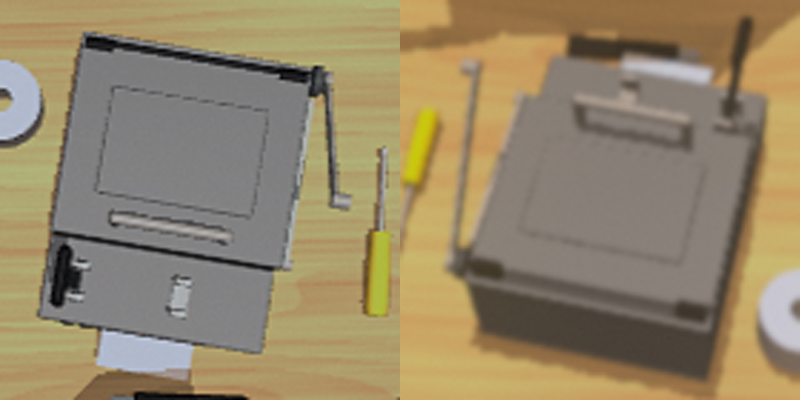

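```bash
cat > h.py <<'E'
import numpy as np
from scipy.spatial.transform import Rotation as R
def rot(q): return R.from_quat(np.r_[q[1:],q[0]]).as_matrix()
def cam(env,n,st=None):
    m=env.camera_model(n); f=200/np.tan(np.radians(m["vertical_fov"])/2)
    if n=="wrist":
        T=m["hand_eye"]; A=rot(st["eef_rot"]); return f,m["cx"],m["cy"],A@T[:3,3]+st["tool_pos"],A@T[:3,:3]
    return f,m["cx"],m["cy"],np.array(m["eye"]),rot(m["attitude"])
def proj(c,P):
    f,cx,cy,e,A=c; p=(np.atleast_2d(P)-e)@A; return np.c_[cx-f*p[:,0]/p[:,2],cy+f*p[:,1]/p[:,2]]
def W(pose,p):
    x,y,a=pose; c,s=np.cos(a),np.sin(a); p=np.atleast_2d(p); return np.c_[x+c*p[:,0]-s*p[:,1],y+s*p[:,0]+c*p[:,1],p[:,2]]
def ang(a,y=-140): return [135-190*np.cos(a),y,135+190*np.sin(a)]
def lev(t): return [-105,85-140*np.cos(t),100+140*np.sin(t)]
E
python3 - <<'E'
from rig import env
from h import *
from scipy.optimize import least_squares as LS
s=lambda u,v:(280+u/400*140,120+v/400*140); q=lambda u,v:(225+(u-400)*.3,170+v*.3)
t=cam(env,"top"); c=cam(env,"scene")
T={(-40,55,182):s(112,217),(-40,-55,182):s(231,239),(-150,120,85):s(40,318),(-150,-120,85):s(263,353),(-60,118,136):s(53,232),(-60,-118,136):s(275,269),(-105,-25,112):s(180,297)}
S={(-40,55,182):q(690,120),(-40,-55,182):q(577,97)}
r=lambda p:np.r_[(proj(t,W(p[:3],list(T)))-np.array(list(T.values()))).ravel(),(proj(c,W(p[:3],list(S)))-np.array(list(S.values()))).ravel(),
 (proj(t,W(p[:3],ang(p[3])))-s(342,200)).ravel(),(proj(c,W(p[:3],ang(p[3])))-q(470,68)).ravel(),
 (proj(t,W(p[:3],lev(p[4])))-s(62,275)).ravel(),(proj(c,W(p[:3],lev(p[4])))-q(746,22)).ravel()]
o=LS(r,[560,0,-.15,.6,1.5],loss="soft_l1"); print(o.x,"\n",r(o.x).reshape(-1,2).round(1))
p=o.x; np.save("pose.npy",p)
print("handle",W(p[:3],[-40,0,182]),"bar",W(p[:3],lev(p[4])),"closed",W(p[:3],lev(0)),"piv",W(p[:3],[-105,85,100]))
E
```

```text
[ 5.77733649e+02 -7.29482757e+01 -1.78668874e-01  7.90784552e-01
  1.64766026e+00] 
 [[ 1.2  0.3]
 [-1.1 -1.2]
 [-0.8 -0.1]
 [-0.   0.3]
 [-0.8 -0.3]
 [ 2.3 -0.5]
 [ 0.7  0.1]
 [-0.8 -1.3]
 [ 0.4 -0.5]
 [-0.3 -0.4]
 [ 0.4 -1.2]
 [-0.5  0.5]
 [-0.9  4.2]]
handle [[538.37040341 -65.83948387 182.        ]] bar [[491.42186373  39.93842307 239.58663909]] closed [[ 464.63054111 -108.41215947  100.        ]] piv [[489.51131238  29.35919902 100.        ]]
```

```bash
cat >> h.py <<'E'
def tgt(env,pp,yaw,tilt=0,say=True):
    "pp: TCP target in printer frame, yaw: world angle of tool x (pointing down), tilt about tool x"
    p=np.load("pose.npy"); s=env.read_state(); A=rot(s["eef_rot"])
    B=R.from_euler("z",yaw).as_matrix()@np.diag([1,-1,-1])@R.from_euler("x",tilt).as_matrix()
    w=W(p[:3],pp)[0]
    print("shift mm",(A.T@(w-s["tool_pos"])).round(1),"rotvec deg",np.degrees(R.from_matrix(A.T@B).as_rotvec()).round(1),"world",w.round(1))
E
python3 - <<'E'
from rig import env
from h import *
tgt(env,[-105,155,380],-.179); tgt(env,[-105,155,228],-.179)
E
```

```text
shift mm [ 500.  -442.4 -161.2] rotvec deg [-0.1  0.  33.4] world [502.   98.2 380. ]
shift mm [ 499.9 -442.2   -9.2] rotvec deg [-0.1  0.  33.4] world [502.   98.2 228. ]
```

Emit:
servo_tool(
  motion=[
    [0.05,0,0,-0.05,0,0,4],
    [0.03,0,0,-0.1,0,0,8],
    [0,0.02,-0.018,-0.15,0,0,12],
    [0,0.054,-0.048,-0.161,0,0,16],
    [0,0.09,-0.08,-0.161,0,0,20],
    [0,0.126,-0.112,-0.161,0,0,24],
    [0,0.162,-0.144,-0.161,0,0,28],
    [0,0.198,-0.176,-0.161,0,0,33.4],
    [0,0.234,-0.208,-0.161,0,0,33.4],
    [0,0.27,-0.24,-0.161,0,0,33.4],
  ],
)

```text
t: 1.1
tool_pos: [370.5, -176.6, 379.5]
eef_rot: [-0.0, 0.996, -0.089, -0.0]
ft_force: [0.6, -1.0, -0.6]
gripper_width: 0.189
grasp_force: 0.0
```

```bash
python3 - <<'E'
from rig import env
from h import *
tgt(env,[-105,155,380],-.179)
E
```

```text
shift mm [  80.5 -293.9   -0.5] rotvec deg [-0.  0.  0.] world [502.   98.2 380. ]
```

Emit:
servo_tool(
  motion=[
    [0,0.02,-0.045,0,0,0,0],
    [0,0.04,-0.085,0,0,0,0],
    [0,0.06,-0.12,0,0,0,0],
    [0,0.08,-0.14,0,0,0,0],
    [0,0.08,-0.14,0,0,0,0],
    [0,0.08,-0.14,0,0,0,0],
    [0,0.08,-0.14,0,0,0,0],
    [0,0.08,-0.14,0,0,0,0],
    [0,0.08,-0.14,0,0,0,0],
    [0,0.08,-0.14,0,0,0,0],
  ],
)

```text
t: 2.1
tool_pos: [473.5, -55.6, 379.9]
eef_rot: [0.0, 0.996, -0.09, 0.0]
ft_force: [0.7, -0.6, 0.8]
gripper_width: 0.001
grasp_force: 0.0
```

```bash
python3 - <<'E'
from rig import env
from h import *
import cv2
s=env.read_state(); im=env.capture("wrist")[:,:,::-1].copy(); cv2.imwrite("pics/w1raw.png",im)
c=cam(env,"wrist",s); p=np.load("pose.npy")
pts=W(p[:3],[[-40,55,182],[-40,-55,182],lev(p[4]),ang(p[3]),[-60,118,136],[-60,-118,136],[-105,-25,112],[-150,120,85],[-150,-120,85]])
for u in proj(c,pts): print(u.round(1)); cv2.circle(im,tuple(u.round().astype(int).clip(-999,2000).tolist()),3,(0,0,255),1)
cv2.imwrite("pics/w1.png",im)
E
```

```text
[264.3 118.5]
[368.  118.4]
[214.1 189.8]
[496.2  63.5]
[218.8 135.5]
[413.8 135.4]
[335.5 169.4]
[232.3 198. ]
[400.9 197.9]
```

View pics/w1.png

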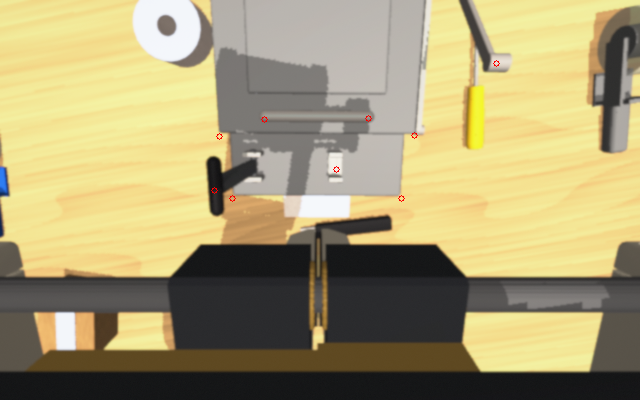

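The wrist view confirms the estimate: projected handle ends, lever bar (214,187), index pin (497,63) and deck corners match within about 3 px. Moving to the outside of the lever bar.

```bash
python3 - <<'E'
from rig import env
from h import *
tgt(env,[-105,155,380],-.179); tgt(env,[-105,155,230],-.179)
y0,z0=155,230
for t in np.linspace(1.55,0,12):
    y=85-140*np.cos(t)+15*np.sin(t)+(4 if t>.15 else -2); z=100+140*np.sin(t)+7*np.cos(t)-10*np.sin(t)
    print(round(t,2),round(y0-y),round(z0-z))
E
```

```text
shift mm [ 5.000e-01 -1.563e+02 -1.000e-01] rotvec deg [ 0. -0. -0.] world [502.   98.2 380. ]
shift mm [   0.5 -156.3  149.9] rotvec deg [ 0. -0. -0.] world [502.   98.2 230. ]
1.55 54 0
1.41 74 1
1.27 93 4
1.13 113 10
0.99 131 18
0.85 148 28
0.7 163 40
0.56 176 55
0.42 188 70
0.28 196 87
0.14 209 105
0.0 212 123
```

Emit:
servo_tool(
  motion=[
    [0,0,-0.045,0,0,0,0],
    [0,0,-0.09,0,0,0,0],
    [0,0,-0.13,0,0,0,0],
    [0,0,-0.156,0.01,0,0,0],
    [0,0,-0.156,0.05,0,0,0],
    [0,0,-0.156,0.09,0,0,0],
    [0,0,-0.156,0.13,0,0,0],
    [0,0,-0.156,0.15,0,0,0],
    [0,0,-0.156,0.15,0,0,0],
    [0,0,-0.156,0.15,0,0,0],
  ],
)

```text
t: 3.15
tool_pos: [501.8, 98.4, 230.4]
eef_rot: [-0.0, 0.996, -0.089, 0.0]
ft_force: [0.3, 0.6, 1.6]
gripper_width: 0.006
grasp_force: 0.0
```

Emit:
servo_tool(
  motion=[
    [0,0,0.02,0,0,0,0],
    [0,0,0.038,0,0,0,0],
    [0,0,0.054,0,0,0,0],
    [0,0,0.064,0,0,0,0],
    [0,0,0.074,0.001,0,0,0],
    [0,0,0.084,0.002,0,0,0],
    [0,0,0.093,0.004,0,0,0],
    [0,0,0.103,0.007,0,0,0],
    [0,0,0.113,0.01,0,0,0],
    [0,0,0.122,0.014,0,0,0],
  ],
)

```text
t: 4.15
tool_pos: [479.4, -22.2, 215.1]
eef_rot: [-0.0, 0.996, -0.089, -0.0]
ft_force: [-0.0, 1.2, -0.2]
gripper_width: 0.006
grasp_force: 0.4
```

```bash
python3 - <<'E'
from rig import env
from h import *
import cv2
s=env.read_state(); im=env.capture("wrist")[:,:,::-1]; b=env.capture("top")[:,:,::-1][120:260,280:420]
cv2.imwrite("pics/w2.png",np.hstack([im[:,:400] if 0 else cv2.resize(im,(480,300)),cv2.resize(b,(300,300))]))
tgt(env,[-105,155,230],-.179)
E
```

```text
shift mm [   0.9 -123.   -15.3] rotvec deg [ 0.   0.1 -0. ] world [502.   98.2 230. ]
```

View pics/w2.png

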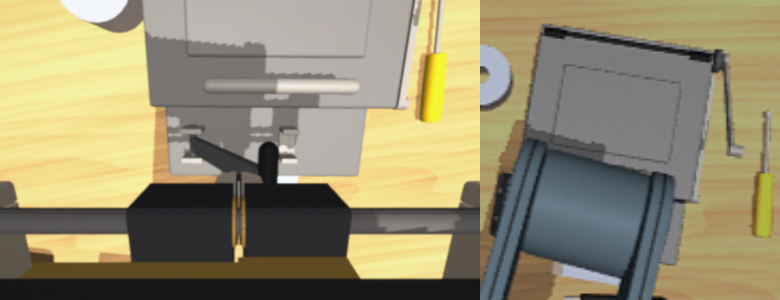

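The lever is following the fingers: the bar at (268,158) sits just on the -y side of them. Continuing the arc.

Emit:
servo_tool(
  motion=[
    [0,0,0.008,0.004,0,0,0],
    [0,0,0.017,0.009,0,0,0],
    [0,0,0.025,0.014,0,0,0],
    [0,0,0.032,0.02,0,0,0],
    [0,0,0.04,0.026,0,0,0],
    [0,0,0.046,0.033,0,0,0],
    [0,0,0.053,0.041,0,0,0],
    [0,0,0.059,0.049,0,0,0],
    [0,0,0.065,0.056,0,0,0],
    [0,0,0.069,0.064,0,0,0],
  ],
)

```text
t: 5.25
tool_pos: [467.5, -90.0, 151.0]
eef_rot: [-0.0, 0.996, -0.089, -0.0]
ft_force: [-1.0, 1.3, 0.0]
gripper_width: 0.007
grasp_force: 0.4
```

Emit:
servo_tool(
  motion=[
    [0,0,0.004,0.009,0,0,0],
    [0,0,0.01,0.017,0,0,0],
    [0,0,0.016,0.023,0,0,0],
    [0,0,0.019,0.028,0,0,0],
    [0,0,0.02,0.033,0,0,0],
    [0,0,0.02,0.038,0,0,0],
    [0,0,0.02,0.042,0,0,0],
    [0,0,0.02,0.045,0,0,0],
    [0,0,0.02,0.047,0,0,0],
    [0,0,0.02,0.047,0,0,0],
  ],
)

```text
t: 6.25
tool_pos: [464.3, -109.1, 106.6]
eef_rot: [0.0, 0.996, -0.089, 0.001]
ft_force: [-5.8, 2.3, 18.3]
gripper_width: 0.001
grasp_force: 8.9
```

```bash
python3 - <<'E'
from rig import env
from h import *
import cv2
s=env.read_state(); im=env.capture("wrist")[:,:,::-1]; cv2.imwrite("pics/w3.png",im)
tgt(env,[-105,-57,107],-.179)
E
```

```text
shift mm [ 0.1  1.2 -0.4] rotvec deg [ 0.  -0.1  0.1] world [ 464.3 -110.4  107. ]
```

View pics/w3.png

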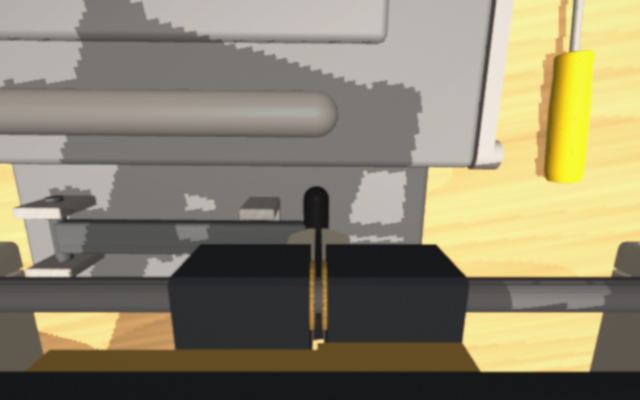

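Lever lies level in the catch with the fingers on the bar (18 N at its hard stop, TCP z 106.6). Now rise, turn by -90° and go above the handle.

Emit:
servo_tool(
  motion=[
    [0,0,0,0,0,0,0],
    [0,0,0,-0.03,0,0,0],
    [0,0,0,-0.08,0,0,0],
    [0,0,0,-0.13,0,0,-8],
    [0.03,0.02,-0.016,-0.15,0,0,-16],
    [0.07,0.045,-0.036,-0.15,0,0,-24],
    [0.07,0.065,-0.056,-0.15,0,0,-32],
    [0.07,0.065,-0.056,-0.15,0,0,-40],
    [0.07,0.065,-0.056,-0.15,0,0,-48],
    [0.07,0.065,-0.056,-0.15,0,0,-56],
  ],
)

```text
t: 7.3
tool_pos: [538.1, -64.9, 254.3]
eef_rot: [-0.0, 0.92, 0.392, -0.0]
ft_force: [0.2, 0.4, 0.2]
gripper_width: 0.473
grasp_force: 0.0
```

Emit:
servo_tool(
  motion=[
    [0.07,0,0,0,0,0,-8],
    [0.07,0,0,0,0,0,-16],
    [0.07,0,0,0,0,0,-24],
    [0.07,0,0,0,0,0,-34],
    [0.07,0,0,0,0,0,-34],
    [0.07,0,0,0,0,0,-34],
    [0.07,0,0,0,0,0,-34],
    [0.07,0,0,0,0,0,-34],
    [0.07,0,0,0,0,0,-34],
    [0.07,0,0,0,0,0,-34],
  ],
)

```text
t: 8.3
tool_pos: [538.0, -65.5, 254.6]
eef_rot: [-0.0, 0.767, 0.641, 0.0]
ft_force: [-0.2, 0.6, 0.3]
gripper_width: 0.751
grasp_force: 0.0
```

```bash
python3 - <<'E'
from rig import env
from h import *
import cv2
s=env.read_state(); im=env.capture("wrist")[:,:,::-1].copy(); 
c=cam(env,"wrist",s); p=np.load("pose.npy")
for u in proj(c,W(p[:3],[[-40,55,182],[-40,-55,182],[-40,0,182]])): print(u.round(1)); cv2.circle(im,tuple(u.round().astype(int).clip(-999,2000).tolist()),3,(0,0,255),1)
cv2.imwrite("pics/w4.png",im)
tgt(env,[-40,0,163],1.392)
E
```

```text
[317.6 133.2]
[317.7 276.4]
[317.6 208.6]
shift mm [-0.2  0.4 91.6] rotvec deg [ 0. -0.  0.] world [538.4 -65.8 163. ]
```

View pics/w4.png

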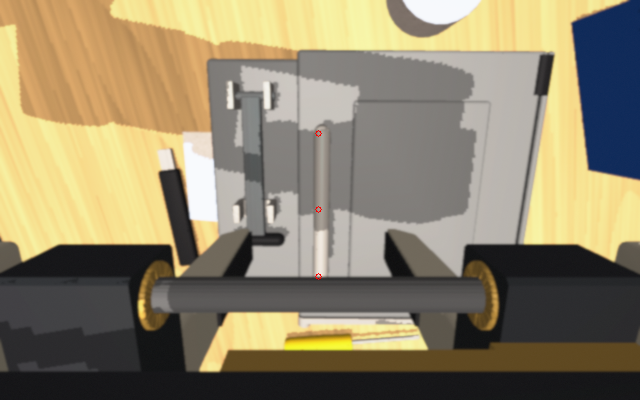

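Lever is down between the cheeks; the handle bar (column 321) is centred between the open fingers. Descend and grip.

Emit:
servo_tool(
  motion=[
    [0.07,0,0,0.03,0,0,0],
    [0.07,0,0,0.06,0,0,0],
    [0.07,0,0,0.08,0,0,0],
    [0.07,0,0,0.091,0,0,0],
    [0.07,0,0,0.091,0,0,0],
    [0,0,0,0.091,0,0,0],
    [0,0,0,0.091,0,0,0],
    [0,0,0,0.091,0,0,0],
    [0,0,0,0.091,0,0,0],
    [0,0,0,0.091,0,0,0],
  ],
  squeeze=30,
)

```text
t: 9.35
tool_pos: [538.2, -65.6, 164.1]
eef_rot: [0.0, 0.767, 0.641, 0.0]
ft_force: [0.3, 0.1, -0.2]
gripper_width: 0.372
grasp_force: 0.0
```

Emit:
servo_tool(
  motion=[
    [0,0,0,0,0,0,0],
    [0,0,0,0,0,0,0],
    [0,0,0,0,0,0,0],
    [0,0,0,0,0,0,0],
    [0,0,0,0,0,0,0],
    [0,0,0,0,0,0,0],
    [0,0,0,0,0,0,0],
    [0,0,0,0,0,0,0],
    [0,0,0,0,0,0,0],
    [0,0,0,0,0,0,0],
  ],
)

```text
t: 10.35
tool_pos: [540.3, -66.0, 163.9]
eef_rot: [0.002, 0.767, 0.641, 0.002]
ft_force: [6.8, -0.4, -3.6]
gripper_width: 0.118
grasp_force: 30.0
```

```bash
python3 - <<'E'
from rig import env
from h import *
tgt(env,[-40,0,163],1.392)
for a in np.linspace(0,.79,21):
    print(round(a,3),"dx %.0f dz %.0f"%(175-(175*np.cos(a)-47*np.sin(a)),175*np.sin(a)+47*np.cos(a)-47))
E
```

```text
shift mm [-0.2 -2.   0.9] rotvec deg [ 0.3 -0.   0. ] world [538.4 -65.8 163. ]
0.0 dx 0 dz 0
0.04 dx 2 dz 7
0.079 dx 4 dz 14
0.118 dx 7 dz 20
0.158 dx 10 dz 27
0.198 dx 13 dz 33
0.237 dx 16 dz 40
0.276 dx 19 dz 46
0.316 dx 23 dz 52
0.356 dx 27 dz 58
0.395 dx 32 dz 64
0.434 dx 36 dz 69
0.474 dx 41 dz 75
0.514 dx 46 dz 80
0.553 dx 51 dz 85
0.592 dx 56 dz 90
0.632 dx 62 dz 94
0.672 dx 67 dz 99
0.711 dx 73 dz 103
0.75 dx 79 dz 107
0.79 dx 85 dz 110
```

Gripped (11 mm opening, 30 N); tool y is the printer's +x. Lifting along the arc.

Emit:
servo_tool(
  motion=[
    [0,0,0.004,-0.007,0,0,0],
    [0,0,0.006,-0.014,0,0,0],
    [0,0,0.009,-0.02,0,0,0],
    [0,0,0.012,-0.027,0,0,0],
    [0,0,0.015,-0.033,0,0,0],
    [0,0,0.018,-0.04,0,0,0],
    [0,0,0.021,-0.046,0,0,0],
    [0,0,0.025,-0.052,0,0,0],
    [0,0,0.029,-0.058,0,0,0],
    [0,0,0.034,-0.064,0,0,0],
  ],
)

```text
t: 11.35
tool_pos: [570.1, -71.5, 228.1]
eef_rot: [-0.001, 0.767, 0.641, -0.001]
ft_force: [-7.8, -2.2, -2.5]
gripper_width: 0.119
grasp_force: 30.0
```

Emit:
servo_tool(
  motion=[
    [0,0,0.004,-0.005,0,0,0],
    [0,0,0.009,-0.011,0,0,0],
    [0,0,0.014,-0.016,0,0,0],
    [0,0,0.019,-0.021,0,0,0],
    [0,0,0.024,-0.026,0,0,0],
    [0,0,0.03,-0.03,0,0,0],
    [0,0,0.035,-0.035,0,0,0],
    [0,0,0.041,-0.039,0,0,0],
    [0,0,0.047,-0.043,0,0,0],
    [0,0,0.047,-0.043,0,0,0],
  ],
)

```text
t: 12.35
tool_pos: [616.1, -80.2, 273.4]
eef_rot: [-0.0, 0.767, 0.641, -0.001]
ft_force: [-12.6, -1.4, 7.0]
gripper_width: 0.121
grasp_force: 30.0
```

```bash
python3 - <<'E'
from rig import env
from h import *
import cv2
s=env.read_state(); im=env.capture("wrist")[:,:,::-1]; a=env.capture("top")[:,:,::-1][120:260,280:420]; b=env.capture("scene")[:,:,::-1]
cv2.imwrite("pics/s5.png",b); cv2.imwrite("pics/t5.png",a)
b=b[160:300,205:345]
cv2.imwrite("pics/w5.png",np.vstack([np.hstack([cv2.resize(a,(400,400),interpolation=2),cv2.resize(b,(400,400),interpolation=2)]),cv2.resize(im[:320],(800,200))]))
p=np.load("pose.npy")[:3]; g=s["tool_pos"]+rot(s["eef_rot"])@[0,0,-18.8]
c,sn=np.cos(p[2]),np.sin(p[2]); x=c*(g[0]-p[0])+sn*(g[1]-p[1]); z=g[2]-135
print("cover angle",np.arctan2(z,135-x)-np.arctan2(47,175),"r",np.hypot(z,135-x),np.hypot(47,175))
E
```

```text
cover angle 0.7605418393904317 r 184.15218017179333 181.2015452472743
```

View pics/w5.png

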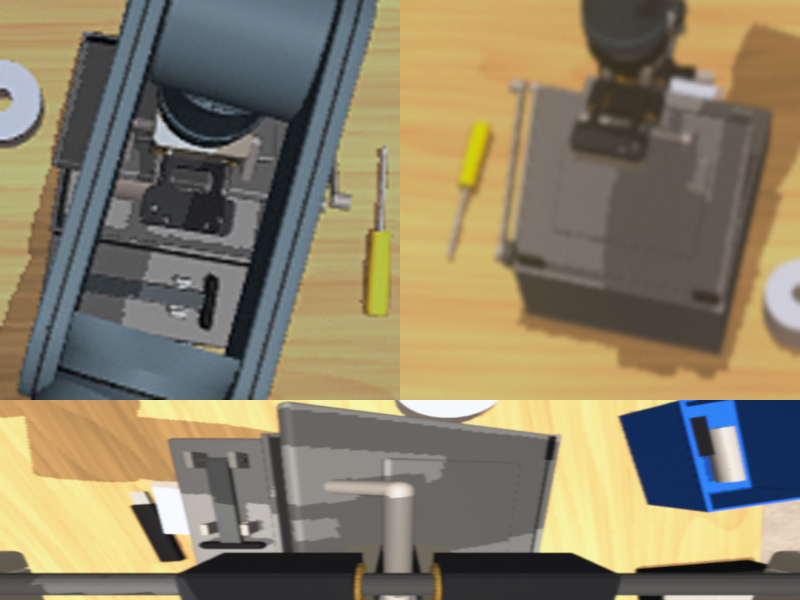

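Lever still closed; the cover follows, and its right front corner in the scene crop (533,86) sits beside the index pin (518,87). Checking the angles numerically.

```bash
python3 - <<'E'
from rig import env
from h import *
s=env.read_state(); p=np.load("pose.npy"); c=cam(env,"scene"); w=cam(env,"wrist",s)
q=lambda u,v:(205+(u-400)*.35,160+v*.35)
print("obs scene corner",q(533,86),"pin",q(518,87),"hinge idx",q(504,257),"wrist corner (226,6)")
print("pred idx hinge",proj(c,W(p[:3],[135,-140,135])))
for a in(.65,.7,.75,.8,.85):
    f=lambda y,o=0,r=195:W(p[:3],[135-r*np.cos(a)+o*np.sin(a),y,135+r*np.sin(a)+o*np.cos(a)])
    print(a,"corner",proj(c,f(-118)).round(1),"pin",proj(c,f(-142,0,190)).round(1),"wrist",proj(w,f(118)).round(1))
E
```

```text
obs scene corner (251.55, 190.1) pin (246.3, 190.45) hinge idx (241.4, 249.95) wrist corner (226,6)
pred idx hinge [[239.66346538 246.85345266]]
0.65 corner [[255.9 187.9]] pin [[248.3 188.1]] wrist [[200.3   9.5]]
0.7 corner [[255.1 188.1]] pin [[247.4 188.3]] wrist [[207.5   4.6]]
0.75 corner [[254.2 188.5]] pin [[246.5 188.7]] wrist [[216.5  -0.6]]
0.8 corner [[253.3 189. ]] pin [[245.6 189.2]] wrist [[227.3  -6. ]]
0.85 corner [[252.4 189.7]] pin [[244.7 189.9]] wrist [[240.1 -11.7]]
```

```bash
python3 - <<'E'
from rig import env
from h import *
import cv2
p=np.load("pose.npy"); t=cam(env,"top"); im=cv2.imread("pics/t5.png")
im=cv2.resize(im,(560,560),interpolation=2)
for a,k in((.65,(0,0,255)),(.75,(0,255,0)),(.85,(255,0,0))):
  for y in(118,60,-118):
    u=(proj(t,W(p[:3],[135-195*np.cos(a),y,135+195*np.sin(a)]))[0]-[280,120])*4
    cv2.circle(im,tuple(u.round().astype(int).tolist()),3,k,-1); print(a,y,u.round(1))
w=env.capture("wrist")[:,:,::-1]
cv2.imwrite("pics/t5b.png",im)
E
```

```text
0.65 118 [ 70.9 251.4]
0.65 60 [159.6 265.4]
0.65 -118 [432.9 308.5]
0.75 118 [ 72.8 229.4]
0.75 60 [162.8 243.6]
0.75 -118 [440.3 287.3]
0.85 118 [ 75.2 204.8]
0.85 60 [166.4 219.2]
0.85 -118 [447.7 263.4]
```

View pics/t5b.png

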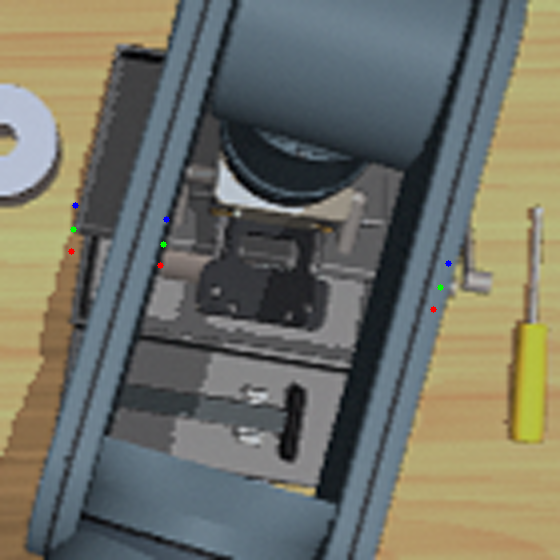

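The cover's front edge (left corner (78,232), right strip tip (452,288)) gives about 0.75 against 0.79 for the index arm. I'll nudge it 0.04 further and hold.

Emit:
servo_tool(
  motion=[
    [0,0,0.002,-0.001,0,0,0],
    [0,0,0.004,-0.002,0,0,0],
    [0,0,0.006,-0.004,0,0,0],
    [0,0,0.006,-0.004,0,0,0],
    [0,0,0.006,-0.004,0,0,0],
    [0,0,0.006,-0.004,0,0,0],
    [0,0,0.006,-0.004,0,0,0],
    [0,0,0.006,-0.004,0,0,0],
    [0,0,0.006,-0.004,0,0,0],
    [0,0,0.006,-0.004,0,0,0],
  ],
)

```text
t: 13.55
tool_pos: [621.5, -81.1, 277.0]
eef_rot: [-0.001, 0.767, 0.641, -0.001]
ft_force: [-12.3, -1.5, 6.2]
gripper_width: 0.118
grasp_force: 30.0
```

```bash
python3 - <<'E'
from rig import env
from h import *
import cv2
s=env.read_state(); p=np.load("pose.npy")[:3]; g=s["tool_pos"]+rot(s["eef_rot"])@[0,0,-18.8]
c,sn=np.cos(p[2]),np.sin(p[2]); x=c*(g[0]-p[0])+sn*(g[1]-p[1]); z=g[2]-135
print("cover angle",np.arctan2(z,135-x)-np.arctan2(47,175))
a=env.capture("top")[:,:,::-1][160:220,280:420]; cv2.imwrite("pics/t6.png",cv2.resize(a,(700,300),interpolation=2))
E
```

```text
cover angle 0.7959798805154685
```

View pics/t6.png

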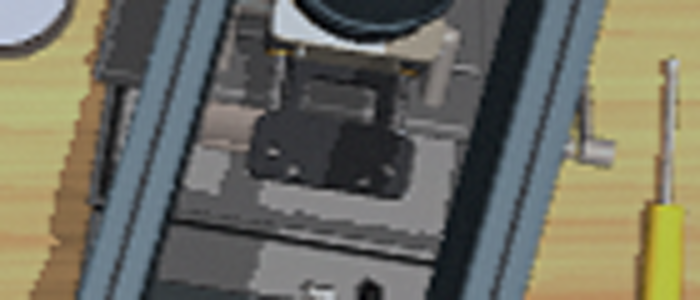

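The left front corner at (97,78) corresponds to about 0.78, and the grip kinematics give 0.796, against the index arm's 0.79. The index pin has not moved. Handing in.

```bash
python3 -c "
from rig import env
print(env.close_job())"
```

```text
the job is handed in; nothing more can be done
None
```

I handed the job in at about 13.6 s without seeing the verdict: the lever is down in its catch, and the gripper holds the cover at about 0.79 rad, against about 0.79 measured for the index arm.

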